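# Start the carousel's wing nut and check that the carousel runs free

### The job

The wing nut is only sitting loose on top of the feeder carousel's stud. Without lifting it off, back it off (anticlockwise seen from above) until you feel it drop into the thread, then turn it clockwise until it stops. Then turn the carousel by its upright peg through at least one full turn, either way, to check that it runs free, and leave the other things on the bench where they are.

Things in the scene. Friction and masses are not known exactly. Their poses are not given: they have to be found in the camera images.
- stand: fixed grey base, 170 x 170 x 12 mm, that carries the carousel; origin at the centre of its underside on the bench, z up along the stud. A fixed upright steel stud, 24 mm thick, stands on this axis; on it is a coarse right-hand three-start thread, 38 mm over the ridges, whose flat tops lie 71 mm above the bench and whose starts are blunt
- stud_tip (a point): centre of the stud's upper end, on the axis of stud, nut and carousel, 101 mm above the bench; the end stays in the nut's bore and shows through its top
- wing_nut: loose black hexagonal nut, 54 mm across flats, 62 across corners, 32 tall, 0.12 kg; two opposite wings along its +x and -x reach 52 mm from the axis, 10 mm thick, from 8 to 28 mm above its underside. Origin on its axis at the underside, z up; underside 71 mm above the bench at the start, resting on the thread's tops. It turns with almost no effort; pushing its wings with 3 N is ample
- peg_top (a point): centre of the top, 107 mm above the bench, of the round upright steel peg (16 mm thick, 55 mm tall) that stands on the carousel disc 90 mm from its axis; it goes round with the disc
- carousel (a joint): angle of the carousel about the stud, rad, 0 at the start, growing anticlockwise seen from above; no end stops, turns freely with slight friction (0.03 N m) and stays where it is left. The carousel is a bare metal disc, 230 mm in diameter, its top 52 mm above the bench, with six flush feed cups
- feed_cup: bystander: white plastic cup, 64 mm wide, 60 mm tall, origin under its centre
- jar: bystander: small jar, 60 mm wide, 75 mm tall, origin under its centre
- brush: bystander: hand brush 190 mm long, lying on the bench
- rearing_box: bystander: clear lidded box of brown substrate, 182 x 262 x 112 mm, origin under its centre
- nut_top (a point): centre of the nut's top. At the start, clockwise meets a dead stop; anticlockwise by 10 to 70 degrees the nut drops 9 to 10 mm, and meets a stop soon after. From there it screws down 4 to 5 mm clockwise in 60 to 80 degrees to a dead stop (nut's x axis then 22 degrees anticlockwise of the stand's), underside about 57 mm above the bench, clear of the disc; the stud's end then shows 12 mm proud
Mind the look-alikes: they are no part of the job. Of the things shaped like the wing_nut, the black one is meant.

How it is judged:
On the way, in this order (a step that is already met when the one before it is completed fails the run):
1. the nut, backed off, has dropped into the thread (its underside at least 7 mm below where it started) (z of wing_nut in the frame of stand below 0.064 m), for 0.1 s.
2. the nut is screwed down clockwise to its stop, or within about 15 degrees of it (z of wing_nut in the frame of stand below 0.06 m and angle between the x axis of wing_nut and the x axis of stand, either way round below 0.65 rad), for 0.2 s.
3. the carousel has been turned a full turn either way (350 degrees or more) ((value of joint carousel above 6.11 rad or value of joint carousel below -6.11 rad)), for 0.1 s.
At the end, for the whole second after the job is handed in: The nut sits screwed down on the stud (underside less than 60 mm above the bench, turned clockwise to within about 15 degrees of its stop, within 4 mm of the stud's axis, upright within 7 degrees) and the carousel stands still at 350 degrees or more, either way, from where it started (all of step 2 and horizontal distance between wing_nut and stand below 0.004 m and angle between wing_nut's own z axis and vertical below 0.12 rad and (value of joint carousel above 6.11 rad or value of joint carousel below -6.11 rad) and linear speed of wing_nut below 0.02 m/s and velocity of joint carousel between -0.1 and 0.1 rad/s); the robot touches nothing.
It fails at once if the nut is lifted more than 6 mm above where it started (z of wing_nut in the frame of stand above 0.077 m).
It fails at once if the cup, jar, brush or box is moved by more than 30 mm (distance of any of feed_cup, jar, brush, rearing_box from where it was at the start of the episode above 0.03 m).
It also fails if it takes over 72 s, if anything falls off the work surface, if the arm or the gripper's body presses on something with over 40 N, if the wrist force passes 120 N, or if a joint passes its speed limit or range.

### The arm

A 7-joint arm with a two-finger parallel gripper is mounted at the origin on the work surface. World frame = base frame: x ahead of the robot, y to its left, z up, the work surface at z = 0. Lengths are in m, angles in rad, forces in N, time in s.
With the tool pointing down it reaches from about 0.425 to 0.875 m from the base axis. Payload 4.7 kg.
Tool frame: the origin (TCP) lies at the very end of the fingers, on their centre line; the grasp point (between the pads) lies 19 mm behind it (r.hold_point_z is the distance from the TCP to the grasp point, in m); z points along the fingers, y is the direction in which the jaws open and shut (so a half turn about z gives the same grasp; the last joint's range is limited). The gripper opens to 87 mm and grips with 3 to 60 N. Pads are 19 mm wide; open, the fingers measure 117 mm over their backs; the gripper's body (75 mm by 190 mm) begins 51 mm behind the grasp point.
Start: joints at [-1.258, 0.321, -0.07, 1.45, 0.023, 1.371, -0.057], TCP at [0.191, 0.621, 0.223] pointing down, gripper open.
Joint ranges: [-2.86, 2.86], [-0.3, 2.09], [-1.38, 1.24], [0.06, 2.45], [-1.56, 4.7], [0.09, 2.05], [-2.69, 2.69]. Speed limits (rad/s): [2.57, 2.57, 3.14, 3.14, 3.14, 3.14, 3.14].

### API

Orientations are given as a rotation vector (axis times angle).
In Python, from cell import r, camera, camera_info gives the robot as it stands.
- The arm moves only by the tool drive_tool, never from a script. Its argument "plan" is a list of rows, each an object of numbers: "tx", "ty", "tz": the shift along the world's x, y, z in m; "wx", "wy", "wz": the turn, a rotation vector about the world's x, y, z in units of 6 degrees (1.0 is 6 degrees); "gripper": the opening, from 0 (shut) to 1 (fully open). In form: [{"tx": .., "ty": .., "tz": .., "wx": .., "wy": .., "wz": .., "gripper": ..}, ...]. A call has 1 to 8 rows; each row is the pose to reach, as a shift and turn from the pose commanded when the call began; what a row does not reach only later rows make up. A row lasts 1/8 s, in which the tool goes at most 62.5 mm and 10.7 degrees, less where a joint would pass 70% of its speed; a pose out of reach is approached as far as the arm can. A call with a gripper value outside its range is refused whole. The fingers move at their own pace and stop on an object; the grip force is fixed at half the most. Time passes only in rows, so rows that repeat a pose let the fingers close. It gives the time, the measured TCP pose, the force and the opening at its end, in the units of the state.
- r.read_state(): the state, without advancing time (a new reading comes with each control period).
- camera(name): name is "scene" or "top" or "wrist"; returns the picture (384x512x3 uint8, red, green, blue); there is no depth.
- camera_info(name): a dict with "camera_matrix" (3x3 intrinsics, pixels), "R" (3x3) and "t" (3): a world point X has camera coordinates R X + t. Camera axes: x right, y down, z forward; pixel columns grow to the right and rows downward; lengths in m; the calibration is good to about 2 mm. A picture is of the moment at which its call begins: read the wrist's pose just before it. camera_info takes no time and is no camera call; for the wrist camera it gives the pose at the moment of the call.
- r.close_job(): hands the job in, once; it reports no verdict.
The state is a dict: "time": time; "qpos": joint angles; "qvel": joint speeds; "joint_efforts": joint torques, N m; "tcp_pos": TCP position; "tcp_rot": TCP orientation; "ft_force": force on the tool from outside, world axes, zero at the start; "wrist_torque": the same for the moment, N m; "finger_gap": opening from 0.0 (shut) to 1.0 (fully open).
Only numpy, scipy, OpenCV 4.12 (cv2) and the standard library are available. Lean on these libraries where they do the work, as an engineer would, in place of code of your own. Each camera call takes 0.05 s, during which the arm holds its last target. There are 200 camera calls.

## Working session

There is one attempt and no reset: what is moved stays moved. The work goes in short steps, Python scripts to look and compute and a tool call to move; the robot and the scene stay as the last step left them, time stands still between calls to the robot, and variables do not carry over. Pictures are saved under pics/ and viewed, about 8 in all and at most 12, crops included, and the job is handed in when it is done.

Besides the shell and the picture viewer there is one more tool, called after "Call:" by a JSON object that holds its "api" and its "payload", one argument or row to a line. drive_tool: Moves the arm, as the interface text tells. Its arguments: {"type":"object","properties":{"plan":{"type":"array"}},"required":["plan"]}

```bash
mkdir -p pics; ls
python3 - <<'E'
from cell import r,camera,camera_info
import cv2,numpy as np
for n in("scene","top"):
    cv2.imwrite(f"pics/{n}0.png",cv2.resize(camera(n)[:,:,::-1],(800,600)))
    i=camera_info(n);print(n,i)
s=r.read_state();print(s)
E
```

```text
pics
scene {'camera_matrix': array([[360.29057997,   0.        , 257.99279255],
       [  0.        , 360.29057997, 193.81027927],
       [  0.        ,   0.        ,   1.        ]]), 'R': array([[ 0.78179513,  0.62347965,  0.00833702],
       [ 0.50755281, -0.62855144, -0.58933287],
       [-0.36219681,  0.46496905, -0.8078473 ]]), 't': array([-0.4746981 , -0.28099423,  1.49956792])}
top {'camera_matrix': array([[372.49818245,   0.        , 261.47838447],
       [  0.        , 372.49818245, 184.20661401],
       [  0.        ,   0.        ,   1.        ]]), 'R': array([[-0.01545228, -0.99971201,  0.01836073],
       [-0.98867448,  0.01253501, -0.14955151],
       [ 0.14927829, -0.02046369, -0.98858345]]), 't': array([-0.01484991,  0.63081518,  1.0959167 ])}
{'time': 0.1, 'qpos': array([-1.25789284,  0.32173782, -0.0700401 ,  1.45154876,  0.02260038,
        1.37079382, -0.05688581]), 'qvel': array([ 8.75046733e-05, -2.25543038e-03, -1.38736585e-03, -2.98477568e-03,
       -3.82601545e-04,  6.28491269e-04, -7.23307058e-04]), 'joint_efforts': array([-2.79018277e-04, -4.92571592e+01, -4.05771229e-01, -3.13401890e+01,
       -6.39767898e-02,  3.94571247e-02,  6.33719219e-05]), 'tcp_pos': array([0.19127348, 0.62070623, 0.22157984]), 'tcp_rot': array([-4.67593780e-01, -3.10645006e+00,  2.66341395e-03]), 'ft_force': array([ 0.23357778, -0.37768638, -0.4648442 ]), 'wrist_torque': array([-0.02047857, -0.03979303,  0.08820028]), 'finger_gap': 0.9996892900342369}
```

View pics/top0.png

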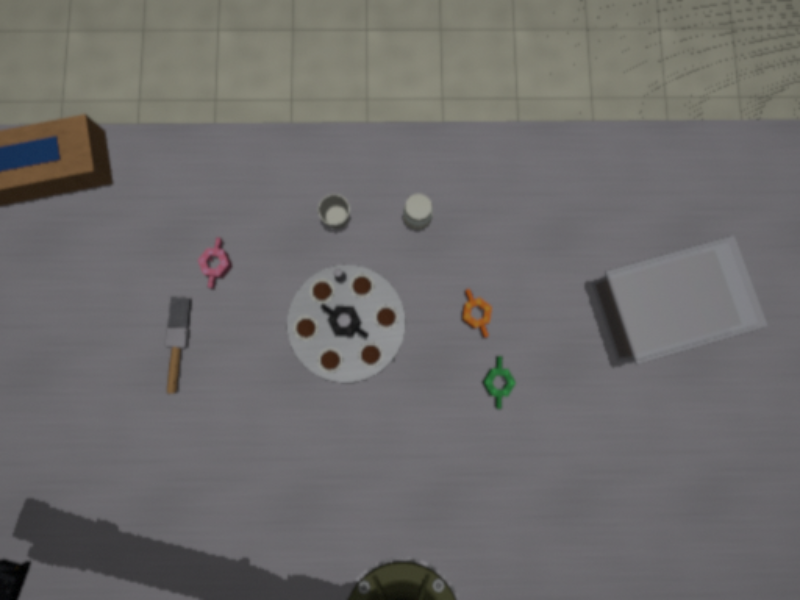

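View pics/scene0.png

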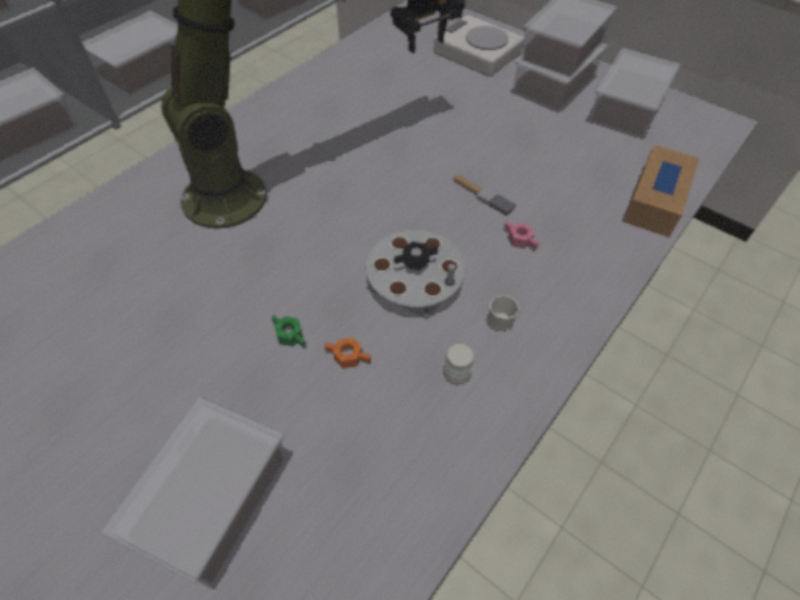

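The top view shows the black nut at about (344,321) with wings running from upper-left to lower-right, the peg at (340,276), the cup at (335,212) and the jar at (418,210). I'll enlarge it to measure.

```bash
cat > h.py <<'E'
from cell import r,camera,camera_info
import cv2,numpy as np
def ray(i,u,v,z):
    C=-i["R"].T@i["t"]; d=i["R"].T@np.linalg.solve(i["camera_matrix"],[u,v,1]); return C+d*(z-C[2])/d[2]
def proj(i,X):
    p=i["camera_matrix"]@(i["R"]@np.array(X)+i["t"]); return p[:2]/p[2]
E
python3 - <<'E'
from h import *
a=camera("top")
c=a[160:256,176:272,::-1]; c=cv2.resize(c,(600,600),interpolation=cv2.INTER_CUBIC)
cv2.imwrite("pics/c1.png",cv2.convertScaleAbs(c,alpha=1.5))
i=camera_info("top")
for n,u,v,z in(("nut",344,320,.103),("peg",340,274,.107),("disc",346.5,323,.052),("cup",335,205,.06),("jar",418,201,.075),("brush",180,345,.01),("box",685,295,.112)): print(n,ray(i,u*.64,v*.64,z).round(3))
E
```

```text
nut [0.564 0.098 0.103]
peg [0.649 0.105 0.107]
disc [0.563 0.098 0.052]
cup [0.796 0.12  0.06 ]
jar [ 0.798 -0.044  0.075]
brush [0.527 0.431 0.01 ]
box [ 0.601 -0.538  0.112]
```

View pics/c1.png

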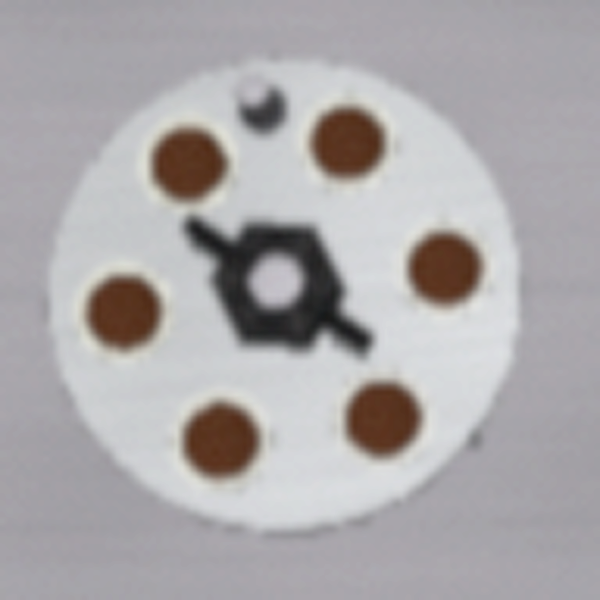

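Run:
```python
from h import *
from scipy.spatial.transform import Rotation as Ro
i=camera_info("top")
f=lambda u,v,z: ray(i,176+u/6.25-.42,160+v/6.25-.42,z).round(4)
print("nut",f(277,281,.103),"disc",f(285,293.5,.052),"peg",f(258,92,.107))
a,b=f(190,225,.099),f(368,345,.099);print(a,b,np.degrees(np.arctan2(*(a-b)[1::-1])))
s=r.read_state();R=Ro.from_rotvec(s["tcp_rot"]).as_matrix();print(R.round(3)); print("jaw yaw",np.degrees(np.arctan2(R[1,1],R[0,1])))
j=camera_info("scene")
im=camera("scene")
p=proj(j,[.563,.098,.09]);print(p)
x,y=int(p[0])-48,int(p[1])-36
cv2.imwrite("pics/s1.png",cv2.convertScaleAbs(cv2.resize(im[y:y+72,x:x+96,::-1],(768,576),interpolation=cv2.INTER_CUBIC),alpha=1.4));print(x,y)
```

```text
nut [0.5643 0.0985 0.103 ] disc [0.5631 0.0993 0.052 ] peg [0.6524 0.1071 0.107 ]
[0.5914 0.1393 0.099 ] [0.5344 0.0568 0.099 ] 55.35905248808369
[[-0.956  0.294 -0.   ]
 [ 0.294  0.956 -0.001]
 [-0.    -0.002 -1.   ]]
jaw yaw 72.88329855630693
[265.74781248 162.60148288]
217 126
```

View pics/s1.png

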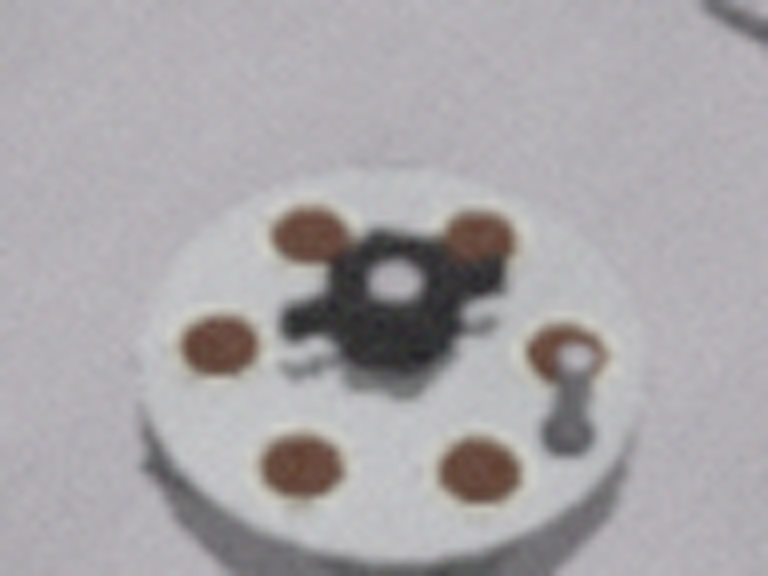

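Call:
{"api": "drive_tool", "payload": {
  "plan": [
    {"tx": 0.06, "ty": -0.08, "tz": 0, "wz": -1.6, "gripper": 0.85},
    {"tx": 0.12, "ty": -0.16, "tz": 0, "wz": -3.2, "gripper": 0.85},
    {"tx": 0.18, "ty": -0.24, "tz": 0, "wz": -4.8, "gripper": 0.85},
    {"tx": 0.24, "ty": -0.32, "tz": 0, "wz": -6.4, "gripper": 0.85},
    {"tx": 0.3, "ty": -0.4, "tz": 0, "wz": -8, "gripper": 0.85},
    {"tx": 0.34, "ty": -0.47, "tz": 0, "wz": -9, "gripper": 0.85},
    {"tx": 0.3724, "ty": -0.5219, "tz": 0, "wz": -9.7, "gripper": 0.85},
    {"tx": 0.3724, "ty": -0.5219, "tz": 0, "wz": -9.7, "gripper": 0.85}
  ]
}}

```text
schema error: expected keys tx, ty, tz, wx, wy, wz, gripper
```

Call:
{"api": "drive_tool", "payload": {
  "plan": [
    {"tx": 0.0, "ty": 0, "tz": 0, "wz": 0, "gripper": 0.85},
    {"tx": 0.0, "ty": 0, "tz": 0, "wz": 0, "gripper": 0.85},
    {"tx": 0.0, "ty": 0, "tz": 0, "wz": 0, "gripper": 0.85},
    {"tx": 0.0, "ty": 0, "tz": 0, "wz": 0, "gripper": 0.85}
  ]
}}

```text
schema error: expected keys tx, ty, tz, wx, wy, wz, gripper
```

Call:
{"api": "drive_tool", "payload": {
  "plan": [
    {"tx": 0.06, "ty": -0.08, "tz": 0, "wx": 0, "wy": 0, "wz": -1.6, "gripper": 0.85},
    {"tx": 0.12, "ty": -0.16, "tz": 0, "wx": 0, "wy": 0, "wz": -3.2, "gripper": 0.85},
    {"tx": 0.18, "ty": -0.24, "tz": 0, "wx": 0, "wy": 0, "wz": -4.8, "gripper": 0.85},
    {"tx": 0.24, "ty": -0.32, "tz": 0, "wx": 0, "wy": 0, "wz": -6.4, "gripper": 0.85},
    {"tx": 0.3, "ty": -0.4, "tz": 0, "wx": 0, "wy": 0, "wz": -8, "gripper": 0.85},
    {"tx": 0.34, "ty": -0.47, "tz": 0, "wx": 0, "wy": 0, "wz": -9, "gripper": 0.85},
    {"tx": 0.3724, "ty": -0.5219, "tz": 0, "wx": 0, "wy": 0, "wz": -9.7, "gripper": 0.85},
    {"tx": 0.3724, "ty": -0.5219, "tz": 0, "wx": 0, "wy": 0, "wz": -9.7, "gripper": 0.85}
  ]
}}

```text
time: 1.2
tcp_pos: [0.4853, 0.2146, 0.2227]
tcp_rot: [1.92, 2.487, 0.001]
ft_force: [0.4, 0.1, 0.9]
finger_gap: 0.85
```

Call:
{"api": "drive_tool", "payload": {
  "plan": [
    {"tx": 0.03, "ty": -0.045, "tz": 0, "wx": 0, "wy": 0, "wz": 0, "gripper": 0.85},
    {"tx": 0.06, "ty": -0.09, "tz": 0, "wx": 0, "wy": 0, "wz": 0, "gripper": 0.85},
    {"tx": 0.06, "ty": -0.09, "tz": 0, "wx": 0, "wy": 0, "wz": 0, "gripper": 0.85},
    {"tx": 0.06, "ty": -0.09, "tz": 0, "wx": 0, "wy": 0, "wz": 0, "gripper": 0.85},
    {"tx": 0.06, "ty": -0.09, "tz": 0, "wx": 0, "wy": 0, "wz": 0, "gripper": 0.85}
  ]
}}

```text
time: 1.82
tcp_pos: [0.5438, 0.1281, 0.2224]
tcp_rot: [-1.915, -2.489, -0.0]
ft_force: [1.1, 0.9, -0.3]
finger_gap: 0.851
```

Call:
{"api": "drive_tool", "payload": {
  "plan": [
    {"tx": 0.02, "ty": -0.029, "tz": -0.03, "wx": 0, "wy": 0, "wz": 0, "gripper": 0.85},
    {"tx": 0.02, "ty": -0.029, "tz": -0.06, "wx": 0, "wy": 0, "wz": 0, "gripper": 0.85},
    {"tx": 0.02, "ty": -0.029, "tz": -0.06, "wx": 0, "wy": 0, "wz": 0, "gripper": 0.85},
    {"tx": 0.02, "ty": -0.029, "tz": -0.06, "wx": 0, "wy": 0, "wz": 0, "gripper": 0.85}
  ]
}}

```text
time: 2.33
tcp_pos: [0.5648, 0.0988, 0.1637]
tcp_rot: [1.916, 2.489, 0.002]
ft_force: [0.4, 0.1, 1.0]
finger_gap: 0.85
```

Run:
```python
from h import *
j=camera_info("scene");print("scene tip",ray(j,217+398/8-.44,126+280/8-.44,.101).round(4))
s=r.read_state();i=camera_info("wrist");np.save("w1.npy",i)
a=camera("wrist");cv2.imwrite("pics/w1.png",cv2.resize(a[:,:,::-1],(800,600)))
print(s["tcp_pos"],proj(i,[.5637,.0988,.103]),proj(i,[.6524,.1071,.107]))
```

```text
scene tip [0.5644 0.0989 0.101 ]
[0.56476483 0.09881168 0.1636673 ] [256.11425227 206.19684804] [375.62841842 226.87764946]
```

View pics/w1.png

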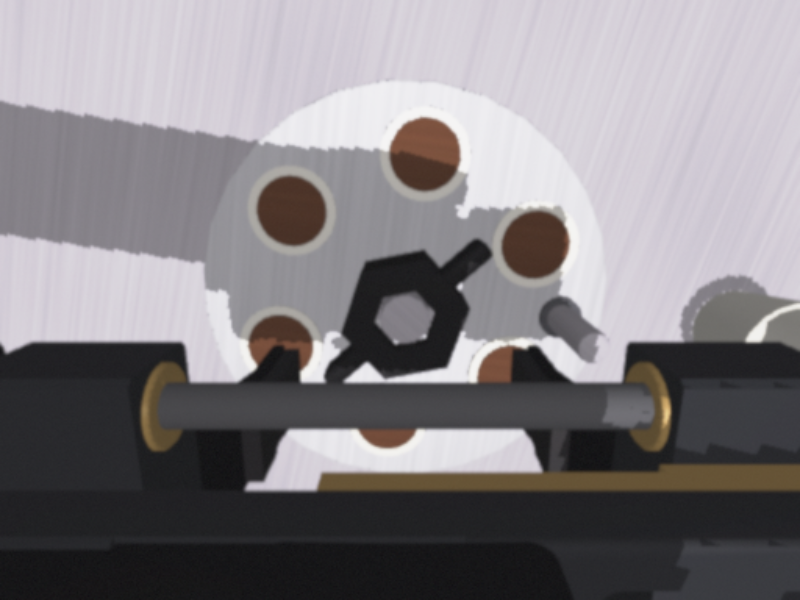

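The wrist view shows the nut bore at (405,318), about 3 px off the prediction, and the peg top at (593,347). The fingers are clear of the wings.

Run:
```python
from h import *
i=np.load("w1.npy",allow_pickle=True).item()
f=lambda u,v,z:ray(i,u*.64-.18,v*.64-.18,z).round(4)
print(f(405,318,.101),"peg",f(593,347,.107))
a,b=f(482,250,.099),f(338,372,.099);print(a,b,np.degrees(np.arctan2(*(a-b)[1::-1])))
```

```text
[0.5654 0.1009 0.101 ] peg [0.6537 0.1114 0.107 ]
[0.5915 0.141  0.099 ] [0.5407 0.0652 0.099 ] 56.170611704199814
```

Call:
{"api": "drive_tool", "payload": {
  "plan": [
    {"tx": 0, "ty": 0.0007, "tz": -0.03, "wx": 0, "wy": 0, "wz": 0, "gripper": 0.85},
    {"tx": 0, "ty": 0.0007, "tz": -0.06, "wx": 0, "wy": 0, "wz": 0, "gripper": 0.85},
    {"tx": 0, "ty": 0.0007, "tz": -0.087, "wx": 0, "wy": 0, "wz": 0, "gripper": 0.85},
    {"tx": 0, "ty": 0.0007, "tz": -0.087, "wx": 0, "wy": 0, "wz": 0, "gripper": 0.85},
    {"tx": 0, "ty": 0.0007, "tz": -0.087, "wx": 0, "wy": 0, "wz": 0, "gripper": 0.85}
  ]
}}

```text
time: 3.0
tcp_pos: [0.5658, 0.0986, 0.0774]
tcp_rot: [1.918, 2.486, 0.004]
ft_force: [0.4, 0.5, -0.0]
finger_gap: 0.848
```

Call:
{"api": "drive_tool", "payload": {
  "plan": [
    {"tx": 0, "ty": 0, "tz": 0, "wx": 0, "wy": 0, "wz": 1, "gripper": 0.85},
    {"tx": 0, "ty": 0, "tz": 0, "wx": 0, "wy": 0, "wz": 2, "gripper": 0.85},
    {"tx": 0, "ty": 0, "tz": 0, "wx": 0, "wy": 0, "wz": 3, "gripper": 0.85},
    {"tx": 0, "ty": 0, "tz": 0, "wx": 0, "wy": 0, "wz": 3.5, "gripper": 0.85},
    {"tx": 0, "ty": 0, "tz": 0, "wx": 0, "wy": 0, "wz": 4, "gripper": 0.85},
    {"tx": 0, "ty": 0, "tz": 0, "wx": 0, "wy": 0, "wz": 4.5, "gripper": 0.85},
    {"tx": 0, "ty": 0, "tz": 0, "wx": 0, "wy": 0, "wz": 5, "gripper": 0.85}
  ]
}}

```text
time: 3.88
tcp_pos: [0.5659, 0.0987, 0.0778]
tcp_rot: [1.207, 2.898, 0.004]
ft_force: [0.2, 0.7, 0.1]
finger_gap: 0.845
```

```bash
cat > wl.py <<'E'
# state + wrist picture
import sys
from h import *
from scipy.spatial.transform import Rotation as Ro
s=r.read_state();i=camera_info("wrist");a=camera("wrist")
R=Ro.from_rotvec(s["tcp_rot"]).as_matrix();print("jaw",np.degrees(np.arctan2(R[1,1],R[0,1])).round(1),s["tcp_pos"].round(4),s["ft_force"].round(1),s["wrist_torque"].round(2),s["qpos"][6].round(2),s["time"])
if len(sys.argv)>1: cv2.imwrite(f"pics/{sys.argv[1]}.png",cv2.resize(a[:,:,::-1],(800,600))); np.save(sys.argv[1]+".npy",i)
E
python3 wl.py
```

```text
jaw 44.8 [0.5659 0.0987 0.0778] [0.2 0.7 0.1] [ 0.03  0.03 -0.07] 0.66 3.875
```

Call:
{"api": "drive_tool", "payload": {
  "plan": [
    {"tx": -0.001, "ty": 0.0008, "tz": 0, "wx": 0, "wy": 0, "wz": 0.5, "gripper": 0.85},
    {"tx": -0.001, "ty": 0.0008, "tz": 0, "wx": 0, "wy": 0, "wz": 1, "gripper": 0.85},
    {"tx": -0.001, "ty": 0.0008, "tz": 0, "wx": 0, "wy": 0, "wz": 1.5, "gripper": 0.85},
    {"tx": -0.001, "ty": 0.0008, "tz": 0, "wx": 0, "wy": 0, "wz": 2, "gripper": 0.85},
    {"tx": -0.001, "ty": 0.0008, "tz": 0, "wx": 0, "wy": 0, "wz": 2.5, "gripper": 0.85},
    {"tx": -0.001, "ty": 0.0008, "tz": 0, "wx": 0, "wy": 0, "wz": 3, "gripper": 0.85}
  ]
}}

```text
time: 4.68
tcp_pos: [0.5649, 0.0991, 0.0775]
tcp_rot: [0.74, 3.05, 0.003]
ft_force: [-0.0, 0.1, 0.1]
finger_gap: 0.855
```

```bash
python3 wl.py w2
```

```text
jaw 62.7 [0.5649 0.0991 0.0775] [-0.   0.1  0.1] [-0.01 -0.02 -0.  ] 0.96 4.675
```

View pics/w2.png

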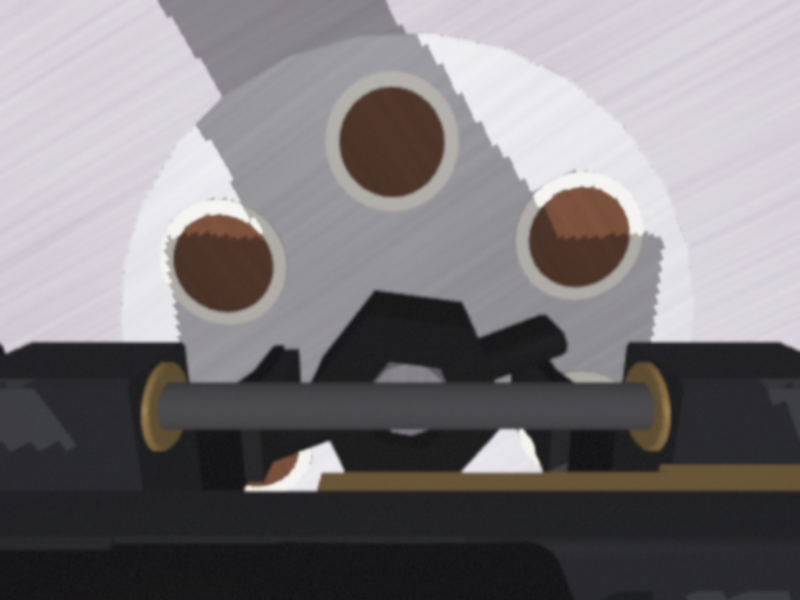

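The right finger is against the wing at (560,345), and the nut has turned with it. I'll continue anticlockwise.

Call:
{"api": "drive_tool", "payload": {
  "plan": [
    {"tx": 0, "ty": 0, "tz": 0, "wx": 0, "wy": 0, "wz": 0.5, "gripper": 0.85},
    {"tx": 0, "ty": 0, "tz": 0, "wx": 0, "wy": 0, "wz": 1, "gripper": 0.85},
    {"tx": 0, "ty": 0, "tz": 0, "wx": 0, "wy": 0, "wz": 1.5, "gripper": 0.85},
    {"tx": 0, "ty": 0, "tz": 0, "wx": 0, "wy": 0, "wz": 2, "gripper": 0.85}
  ]
}}

```text
time: 5.22
tcp_pos: [0.5646, 0.0991, 0.0771]
tcp_rot: [0.418, 3.111, 0.002]
ft_force: [0.8, 0.1, 0.4]
finger_gap: 0.852
```

```bash
python3 wl.py
```

```text
jaw 74.7 [0.5646 0.0991 0.0771] [0.8 0.1 0.4] [ 0.02 -0.02  0.03] 1.16 5.225
```

Call:
{"api": "drive_tool", "payload": {
  "plan": [
    {"tx": 0, "ty": 0, "tz": 0, "wx": 0, "wy": 0, "wz": 0.5, "gripper": 0.85},
    {"tx": 0, "ty": 0, "tz": 0, "wx": 0, "wy": 0, "wz": 1, "gripper": 0.85},
    {"tx": 0, "ty": 0, "tz": 0, "wx": 0, "wy": 0, "wz": 1.5, "gripper": 0.85}
  ]
}}

```text
time: 5.65
tcp_pos: [0.5642, 0.099, 0.0767]
tcp_rot: [0.173, 3.135, 0.001]
ft_force: [0.2, -0.2, 0.1]
finger_gap: 0.845
```

```bash
python3 wl.py
```

```text
jaw 83.7 [0.5642 0.099  0.0767] [ 0.2 -0.2  0.1] [ 0.04  0.04 -0.02] 1.31 5.65
```

Call:
{"api": "drive_tool", "payload": {
  "plan": [
    {"tx": 0, "ty": 0, "tz": 0, "wx": 0, "wy": 0, "wz": 0.5, "gripper": 0.85},
    {"tx": 0, "ty": 0, "tz": 0, "wx": 0, "wy": 0, "wz": 1, "gripper": 0.85},
    {"tx": 0, "ty": 0, "tz": 0, "wx": 0, "wy": 0, "wz": 1.5, "gripper": 0.85}
  ]
}}

```text
time: 6.08
tcp_pos: [0.5646, 0.099, 0.0767]
tcp_rot: [-0.064, 3.139, 0.003]
ft_force: [1.3, 1.2, 0.1]
finger_gap: 0.855
```

```bash
python3 wl.py w3
python3 - <<'E'
import cv2,numpy as np
from h import *
a=cv2.imread("pics/w3.png")[230:500,150:650]
s=camera("scene");j=camera_info("scene");p=proj(j,[.564,.099,.09]).astype(int)
c=cv2.convertScaleAbs(cv2.resize(s[p[1]-27:p[1]+27,p[0]-50:p[0]+50,::-1],(500,270),interpolation=cv2.INTER_CUBIC),alpha=1.4)
cv2.imwrite("pics/w3c.png",np.vstack([a,c]))
E
```

```text
jaw 92.3 [0.5646 0.099  0.0767] [1.3 1.2 0.1] [ 0.19 -0.18 -2.  ] 1.46 6.075
```

View pics/w3c.png

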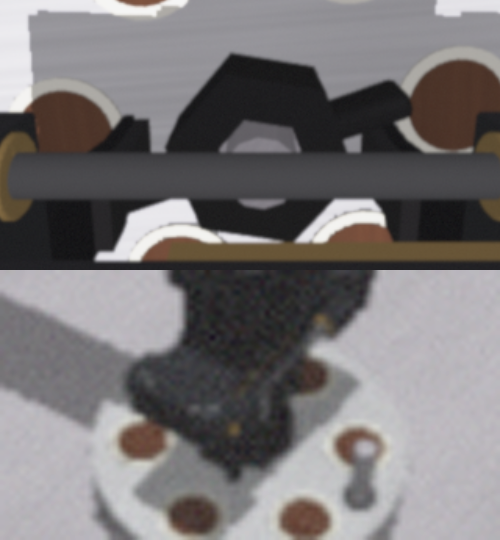

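The wrist torque of -2 N m marks the stop. The stud end now stands well inside the bore with its side visible, so the nut has dropped. I'll reverse to the other sides of the wings, a little lower.

Call:
{"api": "drive_tool", "payload": {
  "plan": [
    {"tx": 0, "ty": 0, "tz": 0, "wx": 0, "wy": 0, "wz": -1.6, "gripper": 0.85},
    {"tx": 0, "ty": 0, "tz": -0.006, "wx": 0, "wy": 0, "wz": -3.2, "gripper": 0.85},
    {"tx": 0, "ty": 0, "tz": -0.006, "wx": 0, "wy": 0, "wz": -4.8, "gripper": 0.85},
    {"tx": 0, "ty": 0, "tz": -0.006, "wx": 0, "wy": 0, "wz": -6.4, "gripper": 0.85},
    {"tx": 0, "ty": 0, "tz": -0.006, "wx": 0, "wy": 0, "wz": -8, "gripper": 0.85},
    {"tx": 0, "ty": 0, "tz": -0.006, "wx": 0, "wy": 0, "wz": -9.6, "gripper": 0.85},
    {"tx": 0, "ty": 0, "tz": -0.006, "wx": 0, "wy": 0, "wz": -11.2, "gripper": 0.85},
    {"tx": 0, "ty": 0, "tz": -0.006, "wx": 0, "wy": 0, "wz": -12.8, "gripper": 0.85}
  ]
}}

```text
time: 7.18
tcp_pos: [0.5637, 0.099, 0.0701]
tcp_rot: [1.9, 2.501, 0.0]
ft_force: [1.0, -0.1, 0.1]
finger_gap: 0.853
```

Call:
{"api": "drive_tool", "payload": {
  "plan": [
    {"tx": 0, "ty": 0, "tz": 0, "wx": 0, "wy": 0, "wz": -1.6, "gripper": 0.85},
    {"tx": 0, "ty": 0, "tz": 0, "wx": 0, "wy": 0, "wz": -3.2, "gripper": 0.85},
    {"tx": 0, "ty": 0, "tz": 0, "wx": 0, "wy": 0, "wz": -4.8, "gripper": 0.85},
    {"tx": 0, "ty": 0, "tz": 0, "wx": 0, "wy": 0, "wz": -6.4, "gripper": 0.85},
    {"tx": 0, "ty": 0, "tz": 0, "wx": 0, "wy": 0, "wz": -7.4, "gripper": 0.85},
    {"tx": 0, "ty": 0, "tz": 0, "wx": 0, "wy": 0, "wz": -8.2, "gripper": 0.85},
    {"tx": 0, "ty": 0, "tz": 0, "wx": 0, "wy": 0, "wz": -9, "gripper": 0.85},
    {"tx": 0, "ty": 0, "tz": 0, "wx": 0, "wy": 0, "wz": -9, "gripper": 0.85}
  ]
}}

```text
time: 8.18
tcp_pos: [0.5637, 0.099, 0.07]
tcp_rot: [2.824, 1.375, 0.0]
ft_force: [0.6, -0.2, -0.1]
finger_gap: 0.852
```

```bash
python3 wl.py
```

```text
jaw -38.1 [0.5637 0.099  0.07  ] [ 0.6 -0.2 -0.1] [-0.14  0.08 -0.03] -0.72 8.175
```

Call:
{"api": "drive_tool", "payload": {
  "plan": [
    {"tx": 0.0005, "ty": 0.0003, "tz": 0, "wx": 0, "wy": 0, "wz": -1, "gripper": 0.85},
    {"tx": 0.0005, "ty": 0.0003, "tz": 0, "wx": 0, "wy": 0, "wz": -2, "gripper": 0.85},
    {"tx": 0.0005, "ty": 0.0003, "tz": 0, "wx": 0, "wy": 0, "wz": -3, "gripper": 0.85},
    {"tx": 0.0005, "ty": 0.0003, "tz": 0, "wx": 0, "wy": 0, "wz": -4, "gripper": 0.85},
    {"tx": 0.0005, "ty": 0.0003, "tz": 0, "wx": 0, "wy": 0, "wz": -5, "gripper": 0.85},
    {"tx": 0.0005, "ty": 0.0003, "tz": 0, "wx": 0, "wy": 0, "wz": -6, "gripper": 0.85},
    {"tx": 0.0005, "ty": 0.0003, "tz": 0, "wx": 0, "wy": 0, "wz": -7, "gripper": 0.85},
    {"tx": 0.0005, "ty": 0.0003, "tz": 0, "wx": 0, "wy": 0, "wz": -8, "gripper": 0.85}
  ]
}}

```text
time: 9.22
tcp_pos: [0.5641, 0.0993, 0.0698]
tcp_rot: [3.14, 0.103, 0.0]
ft_force: [0.2, 0.2, 1.5]
finger_gap: 0.852
```

Call:
{"api": "drive_tool", "payload": {
  "plan": [
    {"tx": 0, "ty": 0, "tz": 0, "wx": 0, "wy": 0, "wz": -0.6, "gripper": 0.85},
    {"tx": 0, "ty": 0, "tz": 0, "wx": 0, "wy": 0, "wz": -1.2, "gripper": 0.85},
    {"tx": 0, "ty": 0, "tz": 0, "wx": 0, "wy": 0, "wz": -1.8, "gripper": 0.85},
    {"tx": 0, "ty": 0, "tz": 0, "wx": 0, "wy": 0, "wz": -2.4, "gripper": 0.85},
    {"tx": 0, "ty": 0, "tz": 0, "wx": 0, "wy": 0, "wz": -3, "gripper": 0.85},
    {"tx": 0, "ty": 0, "tz": 0, "wx": 0, "wy": 0, "wz": -3, "gripper": 0.85}
  ]
}}

```text
time: 9.98
tcp_pos: [0.5641, 0.0992, 0.0697]
tcp_rot: [3.118, -0.383, 0.0]
ft_force: [-0.2, 0.6, 0.3]
finger_gap: 0.85
```

```bash
python3 wl.py
```

```text
jaw -104.0 [0.5641 0.0992 0.0697] [-0.2  0.6  0.3] [-0.02  0.21 -0.02] -1.79 9.975
```

Call:
{"api": "drive_tool", "payload": {
  "plan": [
    {"tx": 0, "ty": 0, "tz": 0, "wx": 0, "wy": 0, "wz": -0.5, "gripper": 0.85},
    {"tx": 0, "ty": 0, "tz": 0, "wx": 0, "wy": 0, "wz": -1, "gripper": 0.85},
    {"tx": 0, "ty": 0, "tz": 0, "wx": 0, "wy": 0, "wz": -1.5, "gripper": 0.85}
  ]
}}

```text
time: 10.4
tcp_pos: [0.5641, 0.0992, 0.0697]
tcp_rot: [-3.078, 0.629, 0.0]
ft_force: [-0.6, -0.3, 1.2]
finger_gap: 0.854
```

```bash
python3 wl.py
```

```text
jaw -113.1 [0.5641 0.0992 0.0697] [-0.6 -0.3  1.2] [-0.04  0.17  0.05] -1.93 10.4
```

Call:
{"api": "drive_tool", "payload": {
  "plan": [
    {"tx": 0, "ty": 0, "tz": 0, "wx": 0, "wy": 0, "wz": -0.5, "gripper": 0.85},
    {"tx": 0, "ty": 0, "tz": 0, "wx": 0, "wy": 0, "wz": -1, "gripper": 0.85}
  ]
}}

```text
time: 10.7
tcp_pos: [0.564, 0.0992, 0.0696]
tcp_rot: [-3.041, 0.789, 0.0]
ft_force: [-0.9, -0.2, -0.6]
finger_gap: 0.847
```

```bash
python3 wl.py
```

```text
jaw -119.1 [0.564  0.0992 0.0696] [-0.9 -0.2 -0.6] [-0.    0.14  0.06] -2.03 10.7
```

Call:
{"api": "drive_tool", "payload": {
  "plan": [
    {"tx": 0, "ty": 0, "tz": 0, "wx": 0, "wy": 0, "wz": -0.5, "gripper": 0.85},
    {"tx": 0, "ty": 0, "tz": 0, "wx": 0, "wy": 0, "wz": -1, "gripper": 0.85}
  ]
}}

```text
time: 11.0
tcp_pos: [0.564, 0.0992, 0.0696]
tcp_rot: [-2.996, 0.946, 0.0]
ft_force: [-0.1, -0.3, -0.4]
finger_gap: 0.847
```

```bash
python3 wl.py
```

```text
jaw -125.1 [0.564  0.0992 0.0696] [-0.1 -0.3 -0.4] [-0.    0.17 -0.02] -2.12 11.0
```

Call:
{"api": "drive_tool", "payload": {
  "plan": [
    {"tx": 0, "ty": 0, "tz": 0, "wx": 0, "wy": 0, "wz": -0.5, "gripper": 0.85},
    {"tx": 0, "ty": 0, "tz": 0, "wx": 0, "wy": 0, "wz": -0.8, "gripper": 0.85}
  ]
}}

```text
time: 11.3
tcp_pos: [0.564, 0.0994, 0.0696]
tcp_rot: [-2.953, 1.071, 0.001]
ft_force: [0.3, -0.0, -0.7]
finger_gap: 0.848
```

```bash
python3 wl.py w4
```

```text
jaw -129.9 [0.564  0.0994 0.0696] [ 0.3 -0.  -0.7] [0.17 0.28 0.07] -2.2 11.3
```

View pics/w4.png

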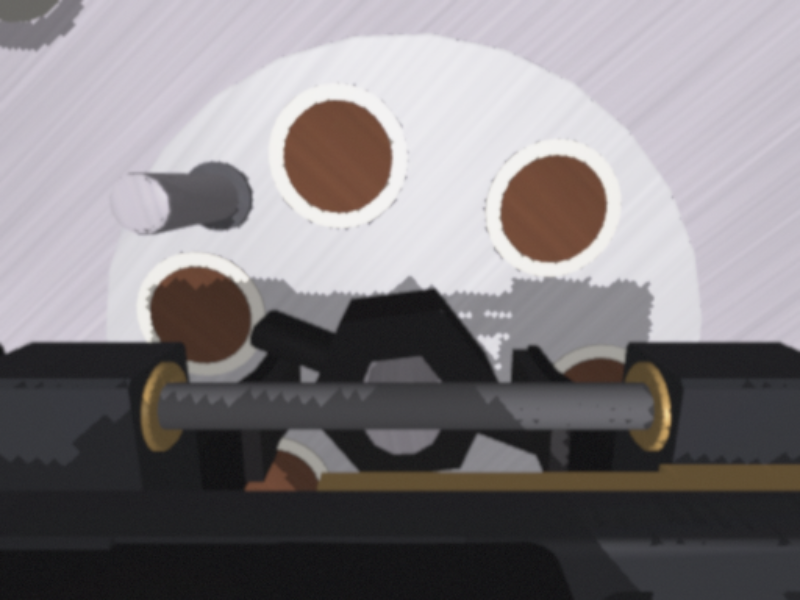

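The left wing at (290,335) is in contact with the finger, and the stud stands prouder. No stop yet, so I'll continue.

Call:
{"api": "drive_tool", "payload": {
  "plan": [
    {"tx": 0, "ty": 0, "tz": 0, "wx": 0, "wy": 0, "wz": -0.5, "gripper": 0.85},
    {"tx": 0, "ty": 0, "tz": 0, "wx": 0, "wy": 0, "wz": -1, "gripper": 0.85}
  ]
}}

```text
time: 11.6
tcp_pos: [0.5635, 0.0998, 0.0696]
tcp_rot: [2.894, -1.222, -0.002]
ft_force: [-1.7, 2.1, 1.5]
finger_gap: 0.852
```

```bash
python3 wl.py
```

```text
jaw -135.8 [0.5635 0.0998 0.0696] [-1.7  2.1  1.5] [0.29 0.53 0.84] -2.29 11.6
```

Call:
{"api": "drive_tool", "payload": {
  "plan": [
    {"tx": 0, "ty": 0, "tz": 0, "wx": 0, "wy": 0, "wz": -0.4, "gripper": 0.85},
    {"tx": 0, "ty": 0, "tz": 0, "wx": 0, "wy": 0, "wz": -0.7, "gripper": 0.85}
  ]
}}

```text
time: 11.9
tcp_pos: [0.5635, 0.0999, 0.0696]
tcp_rot: [2.849, -1.32, -0.002]
ft_force: [-3.4, -0.1, 3.5]
finger_gap: 0.849
```

```bash
python3 wl.py
```

```text
jaw -139.7 [0.5635 0.0999 0.0696] [-3.4 -0.1  3.5] [0.2  0.68 2.8 ] -2.35 11.9
```

The torque of 2.8 N m marks the dead stop. I'll back off the fingers, lift, check the nut from the top camera and head for the peg.

Call:
{"api": "drive_tool", "payload": {
  "plan": [
    {"tx": 0, "ty": 0, "tz": 0, "wx": 0, "wy": 0, "wz": 1.5, "gripper": 0.85},
    {"tx": 0, "ty": 0, "tz": 0, "wx": 0, "wy": 0, "wz": 3.5, "gripper": 0.85},
    {"tx": 0, "ty": 0, "tz": 0.05, "wx": 0, "wy": 0, "wz": 3.5, "gripper": 0.85},
    {"tx": 0, "ty": 0, "tz": 0.1, "wx": 0, "wy": 0, "wz": 5, "gripper": 0.6},
    {"tx": 0.045, "ty": 0.005, "tz": 0.11, "wx": 0, "wy": 0, "wz": 6.5, "gripper": 0.5},
    {"tx": 0.09, "ty": 0.0095, "tz": 0.11, "wx": 0, "wy": 0, "wz": 8, "gripper": 0.5},
    {"tx": 0.09, "ty": 0.0095, "tz": 0.11, "wx": 0, "wy": 0, "wz": 9.4, "gripper": 0.5},
    {"tx": 0.09, "ty": 0.0095, "tz": 0.11, "wx": 0, "wy": 0, "wz": 9.4, "gripper": 0.5}
  ]
}}

```text
time: 12.95
tcp_pos: [0.6546, 0.1075, 0.179]
tcp_rot: [3.137, 0.165, -0.0]
ft_force: [-0.3, -0.6, -0.0]
finger_gap: 0.506
```

```bash
python3 wl.py w5
python3 - <<'E'
from h import *
i=camera_info("wrist");print("peg, nut px in 800:",proj(i,[.6537,.1092,.107])/.64,proj(i,[.5642,.0993,.089])/.64)
E
```

```text
jaw -84.0 [0.6546 0.1075 0.179 ] [-0.3 -0.6 -0. ] [-0.03  0.17 -0.04] -1.44 12.95
peg, nut px in 800: [400.22838887 320.92509005] [401.71653943 462.31735424]
```

View pics/w5.png

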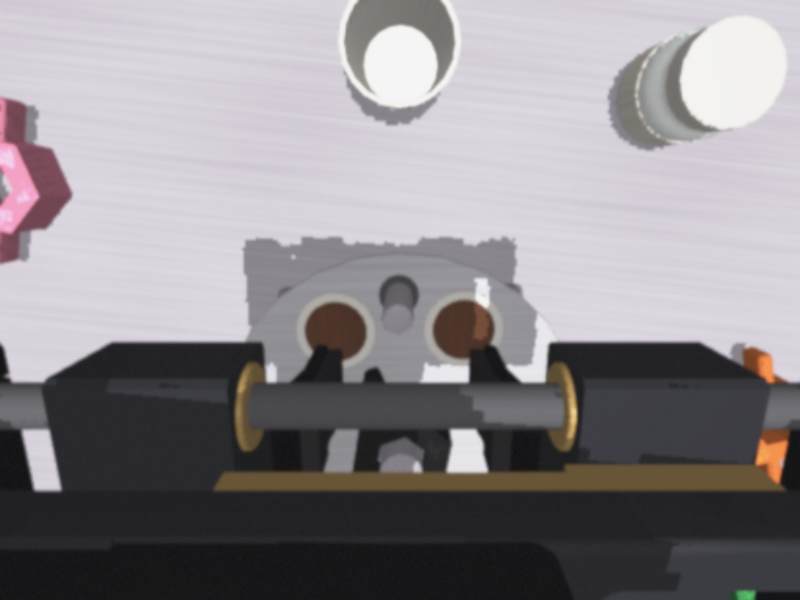

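The peg top is at (398,320), as predicted at (400,321). I'll descend and grip.

Call:
{"api": "drive_tool", "payload": {
  "plan": [
    {"tx": -0.0005, "ty": 0.0015, "tz": -0.05, "wx": 0, "wy": 0, "wz": 0, "gripper": 0.5},
    {"tx": -0.0005, "ty": 0.0015, "tz": -0.1, "wx": 0, "wy": 0, "wz": 0, "gripper": 0.5},
    {"tx": -0.0005, "ty": 0.0015, "tz": -0.114, "wx": 0, "wy": 0, "wz": 0, "gripper": 0.5},
    {"tx": -0.0005, "ty": 0.0015, "tz": -0.114, "wx": 0, "wy": 0, "wz": 0, "gripper": 0.5},
    {"tx": -0.0005, "ty": 0.0015, "tz": -0.114, "wx": 0, "wy": 0, "wz": 0, "gripper": 0.1},
    {"tx": -0.0005, "ty": 0.0015, "tz": -0.114, "wx": 0, "wy": 0, "wz": 0, "gripper": 0.1},
    {"tx": -0.0005, "ty": 0.0015, "tz": -0.114, "wx": 0, "wy": 0, "wz": 0, "gripper": 0.1},
    {"tx": -0.0005, "ty": 0.0015, "tz": -0.114, "wx": 0, "wy": 0, "wz": 0, "gripper": 0.1}
  ]
}}

```text
time: 14.0
tcp_pos: [0.654, 0.1103, 0.0663]
tcp_rot: [-3.137, -0.172, -0.002]
ft_force: [-0.4, 0.7, 1.6]
finger_gap: 0.173
```

```bash
python3 wl.py
cat > arc.py <<'E'
# arc offsets (mm) from start angle a0 (deg) in steps
import numpy as np,sys
a0,st,n,rr=map(float,sys.argv[1:]); a=np.radians(a0+st*np.arange(int(n)+1))
print((1e3*rr*np.c_[np.cos(a)-np.cos(a[0]),np.sin(a)-np.sin(a[0])]).round(1)[1:].tolist())
E
for k in 0 1 2 3 4; do python3 arc.py $((6+96*k)) 12 8 .09; done
```

```text
jaw -83.7 [0.654  0.1103 0.0663] [-0.4  0.7  1.6] [-0.07  0.21  0.01] -1.39 14.0
[[-3.9, 18.4], [-11.6, 35.6], [-22.6, 50.8], [-36.6, 63.4], [-52.9, 72.8], [-70.8, 78.6], [-89.5, 80.6], [-108.2, 78.6]]
[[-17.9, -5.8], [-34.2, -15.2], [-48.2, -27.8], [-59.2, -43.0], [-66.9, -60.2], [-70.8, -78.6], [-70.8, -97.4], [-66.9, -115.8]]
[[7.7, -17.2], [18.7, -32.4], [32.7, -45.0], [49.0, -54.4], [66.9, -60.2], [85.6, -62.2], [104.3, -60.2], [122.2, -54.4]]
[[16.3, 9.4], [30.3, 22.0], [41.3, 37.2], [49.0, 54.4], [52.9, 72.8], [52.9, 91.6], [49.0, 110.0], [41.3, 127.2]]
[[-11.1, 15.2], [-25.0, 27.8], [-41.3, 37.2], [-59.2, 43.0], [-77.9, 45.0], [-96.7, 43.0], [-114.5, 37.2], [-130.8, 27.8]]
```

Call:
{"api": "drive_tool", "payload": {
  "plan": [
    {"tx": -0.0039, "ty": 0.0184, "tz": 0, "wx": 0, "wy": 0, "wz": 0, "gripper": 0.1},
    {"tx": -0.0116, "ty": 0.0356, "tz": 0, "wx": 0, "wy": 0, "wz": 0, "gripper": 0.1},
    {"tx": -0.0226, "ty": 0.0508, "tz": 0, "wx": 0, "wy": 0, "wz": 0, "gripper": 0.1},
    {"tx": -0.0366, "ty": 0.0634, "tz": 0, "wx": 0, "wy": 0, "wz": 0, "gripper": 0.1},
    {"tx": -0.0529, "ty": 0.0728, "tz": 0, "wx": 0, "wy": 0, "wz": 0, "gripper": 0.1},
    {"tx": -0.0708, "ty": 0.0786, "tz": 0, "wx": 0, "wy": 0, "wz": 0, "gripper": 0.1},
    {"tx": -0.0895, "ty": 0.0806, "tz": 0, "wx": 0, "wy": 0, "wz": 0, "gripper": 0.1},
    {"tx": -0.1082, "ty": 0.0786, "tz": 0, "wx": 0, "wy": 0, "wz": 0, "gripper": 0.1}
  ]
}}

```text
time: 15.05
tcp_pos: [0.546, 0.1889, 0.0666]
tcp_rot: [3.137, 0.173, 0.005]
ft_force: [4.4, -3.3, 6.4]
finger_gap: 0.175
```

```bash
python3 wl.py w6;python3 - <<'E'
from h import *
s=r.read_state()["tcp_pos"]-[.5642,.0993,0];print(np.hypot(*s[:2]),np.degrees(np.arctan2(s[1],s[0])),r.read_state()["finger_gap"])
E
```

```text
jaw -83.7 [0.546  0.1889 0.0666] [ 4.4 -3.3  6.4] [-0.82 -0.89  0.33] -1.61 15.05
0.09154225271204944 102.97959334278565 0.17681877663296186
```

Call:
{"api": "drive_tool", "payload": {
  "plan": [
    {"tx": -0.0179, "ty": -0.0058, "tz": 0, "wx": 0, "wy": 0, "wz": 0, "gripper": 0.1},
    {"tx": -0.0342, "ty": -0.0152, "tz": 0, "wx": 0, "wy": 0, "wz": 0, "gripper": 0.1},
    {"tx": -0.0482, "ty": -0.0278, "tz": 0, "wx": 0, "wy": 0, "wz": 0, "gripper": 0.1},
    {"tx": -0.0592, "ty": -0.043, "tz": 0, "wx": 0, "wy": 0, "wz": 0, "gripper": 0.1},
    {"tx": -0.0669, "ty": -0.0602, "tz": 0, "wx": 0, "wy": 0, "wz": 0, "gripper": 0.1},
    {"tx": -0.0708, "ty": -0.0786, "tz": 0, "wx": 0, "wy": 0, "wz": 0, "gripper": 0.1},
    {"tx": -0.0708, "ty": -0.0974, "tz": 0, "wx": 0, "wy": 0, "wz": 0, "gripper": 0.1},
    {"tx": -0.0669, "ty": -0.1158, "tz": 0, "wx": 0, "wy": 0, "wz": 0, "gripper": 0.1}
  ]
}}

```text
time: 16.1
tcp_pos: [0.4725, 0.0754, 0.0661]
tcp_rot: [-3.132, -0.178, 0.019]
ft_force: [-10.6, 0.5, 20.6]
finger_gap: 0.176
```

Call:
{"api": "drive_tool", "payload": {
  "plan": [
    {"tx": 0.0077, "ty": -0.0172, "tz": 0, "wx": 0, "wy": 0, "wz": 0, "gripper": 0.1},
    {"tx": 0.0187, "ty": -0.0324, "tz": 0, "wx": 0, "wy": 0, "wz": 0, "gripper": 0.1},
    {"tx": 0.0327, "ty": -0.045, "tz": 0, "wx": 0, "wy": 0, "wz": 0, "gripper": 0.1},
    {"tx": 0.049, "ty": -0.0544, "tz": 0, "wx": 0, "wy": 0, "wz": 0, "gripper": 0.1},
    {"tx": 0.0669, "ty": -0.0602, "tz": 0, "wx": 0, "wy": 0, "wz": 0, "gripper": 0.1},
    {"tx": 0.0856, "ty": -0.0622, "tz": 0, "wx": 0, "wy": 0, "wz": 0, "gripper": 0.1},
    {"tx": 0.1043, "ty": -0.0602, "tz": 0, "wx": 0, "wy": 0, "wz": 0, "gripper": 0.1},
    {"tx": 0.1222, "ty": -0.0544, "tz": 0, "wx": 0, "wy": 0, "wz": 0, "gripper": 0.1}
  ]
}}

```text
time: 17.1
tcp_pos: [0.5998, 0.016, 0.0661]
tcp_rot: [3.134, 0.17, -0.004]
ft_force: [-1.7, -6.0, 9.8]
finger_gap: 0.177
```

```bash
python3 wl.py w7;python3 - <<'E'
from h import *
s=r.read_state()["tcp_pos"]-[.5642,.0993,0];print(np.hypot(*s[:2]),np.degrees(np.arctan2(s[1],s[0])),r.read_state()["finger_gap"])
E
```

```text
jaw -83.8 [0.5998 0.016  0.0661] [-1.7 -6.   9.8] [-1.46  0.7   0.31] -1.25 17.1
0.09088089784047527 -64.98357440983285 0.1745504969621351
```

Call:
{"api": "drive_tool", "payload": {
  "plan": [
    {"tx": 0.0163, "ty": 0.0094, "tz": 0, "wx": 0, "wy": 0, "wz": 0, "gripper": 0.1},
    {"tx": 0.0303, "ty": 0.022, "tz": 0, "wx": 0, "wy": 0, "wz": 0, "gripper": 0.1},
    {"tx": 0.0413, "ty": 0.0372, "tz": 0, "wx": 0, "wy": 0, "wz": 0, "gripper": 0.1},
    {"tx": 0.049, "ty": 0.0544, "tz": 0, "wx": 0, "wy": 0, "wz": 0, "gripper": 0.1},
    {"tx": 0.0529, "ty": 0.0728, "tz": 0, "wx": 0, "wy": 0, "wz": 0, "gripper": 0.1},
    {"tx": 0.0529, "ty": 0.0916, "tz": 0, "wx": 0, "wy": 0, "wz": 0, "gripper": 0.1},
    {"tx": 0.049, "ty": 0.11, "tz": 0, "wx": 0, "wy": 0, "wz": 0, "gripper": 0.1},
    {"tx": 0.0413, "ty": 0.1272, "tz": 0, "wx": 0, "wy": 0, "wz": 0, "gripper": 0.1}
  ]
}}

```text
time: 18.15
tcp_pos: [0.6529, 0.1548, 0.069]
tcp_rot: [-3.128, -0.177, -0.041]
ft_force: [21.1, 12.5, -1.7]
finger_gap: 0.099
```

Call:
{"api": "drive_tool", "payload": {
  "plan": [
    {"tx": 0, "ty": 0, "tz": 0, "wx": 0, "wy": 0, "wz": 0, "gripper": 0.1},
    {"tx": 0, "ty": 0, "tz": 0, "wx": 0, "wy": 0, "wz": 0, "gripper": 0.1},
    {"tx": 0, "ty": 0, "tz": 0, "wx": 0, "wy": 0, "wz": 0, "gripper": 0.4},
    {"tx": 0, "ty": 0, "tz": 0, "wx": 0, "wy": 0, "wz": 0, "gripper": 0.4},
    {"tx": 0, "ty": 0, "tz": 0, "wx": 0, "wy": 0, "wz": 0, "gripper": 0.4},
    {"tx": 0, "ty": 0, "tz": 0.04, "wx": 0, "wy": 0, "wz": 0, "gripper": 0.4},
    {"tx": 0, "ty": 0, "tz": 0.09, "wx": 0, "wy": 0, "wz": 0, "gripper": 0.4},
    {"tx": 0, "ty": 0, "tz": 0.15, "wx": 0, "wy": 0, "wz": 0, "gripper": 0.4}
  ]
}}

```text
time: 19.15
tcp_pos: [0.6393, 0.1473, 0.2152]
tcp_rot: [-3.136, -0.173, 0.008]
ft_force: [-0.4, 0.3, 0.3]
finger_gap: 0.398
```

Call:
{"api": "drive_tool", "payload": {
  "plan": [
    {"tx": -0.03, "ty": 0.05, "tz": 0, "wx": 0, "wy": 0, "wz": 0, "gripper": 0.4},
    {"tx": -0.06, "ty": 0.1, "tz": 0, "wx": 0, "wy": 0, "wz": 0, "gripper": 0.4},
    {"tx": -0.09, "ty": 0.15, "tz": 0, "wx": 0, "wy": 0, "wz": 0, "gripper": 0.4},
    {"tx": -0.12, "ty": 0.2, "tz": 0, "wx": 0, "wy": 0, "wz": 0, "gripper": 0.4},
    {"tx": -0.15, "ty": 0.25, "tz": 0, "wx": 0, "wy": 0, "wz": 0, "gripper": 0.4},
    {"tx": -0.18, "ty": 0.3, "tz": 0, "wx": 0, "wy": 0, "wz": 0, "gripper": 0.4},
    {"tx": -0.2, "ty": 0.33, "tz": 0, "wx": 0, "wy": 0, "wz": 0, "gripper": 0.4},
    {"tx": -0.2, "ty": 0.33, "tz": 0, "wx": 0, "wy": 0, "wz": 0, "gripper": 0.4}
  ]
}}

```text
time: 20.15
tcp_pos: [0.4362, 0.4798, 0.214]
tcp_rot: [3.136, 0.185, -0.008]
ft_force: [0.0, -0.6, -0.7]
finger_gap: 0.404
```

```bash
python3 wl.py
python3 - <<'E'
from h import *
a=camera("top")[160:256,176:272,::-1];b=camera("scene")[126:198,217:313,::-1]
z=lambda c,w,h:cv2.convertScaleAbs(cv2.resize(c,(w,h),interpolation=cv2.INTER_CUBIC),alpha=1.5)
cv2.imwrite("pics/end.png",np.hstack([z(a,400,400),z(b,400,300) if 0 else cv2.copyMakeBorder(z(b,400,300),0,100,0,0,0)]))
cv2.imwrite("pics/endtop.png",cv2.resize(camera("top")[:,:,::-1],(800,600)))
E
```

```text
jaw -83.3 [0.4362 0.4798 0.214 ] [ 0.  -0.6 -0.7] [-0.1   0.11  0.05] -2.13 20.15
```

View pics/end.png

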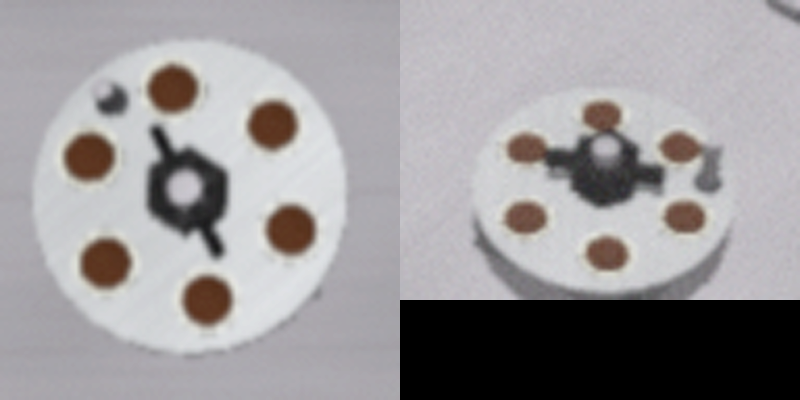

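View pics/endtop.png

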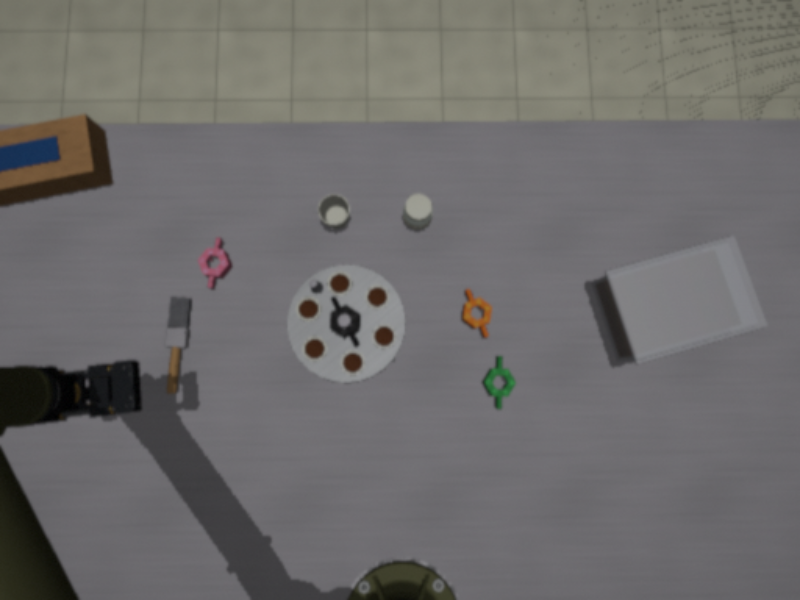

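The peg slipped out of the pads in the last few degrees, but it ended at about 39° after the tracked turns. The nut is at about 27° with the stud proud, and the bystanders look unmoved. I'll do one numeric check against the stand's visible corner, then hand in.

Run:
```python
from h import *
i=camera_info("top");C=np.array([.5642,.0993])
g=lambda u,v,z,k:ray(i,176+u/k-.4,160+v/k-.4,z)[:2]
ang=lambda d:np.degrees(np.arctan2(d[1],d[0]))
k=400/96
print("nut",ang(g(157,130,.085,k)-g(220,252,.085,k)),"peg",ang(g(108,92,.107,k)-C),"start",ang(g(258,92,.107,6.25)-C))
d=g(475,440,.012,6.25)-C;print("corner",np.hypot(*d),"stand yaw mod 90",(ang(d)-45)%90)
s=r.read_state();print(s["time"],abs(s["qvel"]).max())
```

```text
nut 27.074393206720714 peg 37.897054480904906 start 4.998299414017791
corner 0.11577985080872678 stand yaw mod 90 6.6854281834226015
20.35 0.010413382441379715
```

```bash
python3 -c "
from h import *
print(r.close_job())"
```

```text
the job is handed in; nothing more can be done
None
```

I backed the nut off until it dropped, screwed it clockwise to its stop, then turned the carousel about one full turn. The job is handed in at about 20 s, with no verdict reported.

- **Nut:** I pushed its wings with the open fingers and did not lift it. The anticlockwise stop showed as 2.0 N m at the wrist and the clockwise dead stop as 2.8 N m. In the last pictures its x axis is about 20° anticlockwise of the stand's; the stop is at 22°, so this agrees within reading error. The stud's end shows clearly above the nut. I judged the drop and final height from the pictures and the stops and did not measure them directly.
- **Carousel:** I gripped the peg and took it anticlockwise, ending about 393° from the start by the top camera.
- **What went wrong:** near the end of the turn the peg slipped out of the pads, with about 25 N sideways at the wrist. Its final position still agrees with the tracked turning.
- **At hand-in:** the gripper was well clear of everything, and the cup, jar, brush and box looked unmoved in the top picture.

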